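# Interlock a terracotta channel over a laid pair

## Robot

A 6-joint arm with a two-finger parallel gripper is mounted at the origin on a cart in front of the work surface, level with it; the furniture and walls round the work are solid. World frame = base frame: x ahead of the robot, y to its left, z up, the work surface at z = 0. Lengths are in m, angles in rad, forces in N, time in s.
With the tool pointing down it reaches from about 0.25 to 0.775 m from the base axis. Payload 4 kg.
Tool frame: the origin (TCP) lies between the finger pads; the fingertips stand 14 mm ahead of it and the grasp point (between the pads) lies 5 mm behind it (robot.nose_length is the distance from the TCP to the fingertips, in m); z points along the fingers, y is the direction in which the jaws open and shut (so a half turn about z gives the same grasp; the last joint's range is limited). The gripper opens to 94 mm and grips with 3 to 60 N. Pads are 16 mm wide; open, the fingers measure 119 mm over their backs; the gripper's body (75 mm by 177 mm) begins 78 mm behind the grasp point.
Start: joints at [1.106, 0.087, 1.371, -0, 1.684, -0.103], TCP at [0.195, 0.514, 0.198] pointing down, gripper open.
Joint ranges: [-3.1, 3.1], [-0.76, 2.03], [0.27, 2.55], [-1.08, 4.22], [0.17, 2.65], [-2.57, 2.57]. Speed limits (rad/s): [2.79, 2.79, 3.14, 3.14, 3.14, 3.14].

## Interface

Orientations are given as [roll, pitch, yaw] about the fixed x, y, z axes, in that order (R = Rz(yaw) Ry(pitch) Rx(roll)).
In Python, from bench import robot, eyes, finder gives the robot as it stands.
- The arm moves only by the tool play_rows, never from a script. Its argument "rows" is a list of rows, each an object with "linear": the shift along the tool's x, y, z in cm, a list of three; "spin": the turn about the tool's z in degrees. A call has 1 to 12 rows; each row shifts and turns the commanded pose from where the row before left it, along the tool's axes as they then stand; what a row does not reach is not made up. A row lasts 1/12 s, in which the tool goes at most 41.7 mm and 7.16 degrees, less where a joint would pass 70% of its speed; a pose out of reach is approached as far as the arm can. A call with a gripper value outside its range is refused whole. "claw" is the finger opening in cm, from 0 to 9.4, set as the call begins (left out, the last holds). The fingers move at their own pace and stop on an object; the grip force is fixed at half the most. Time passes only in rows, so rows that do not move let the fingers close. It gives the time, the measured TCP pose, the force and the opening at its end, in the units of the state.
- robot.get_obs(): the state, without advancing time (a new reading comes with each control period).
- eyes.snapshot(name): name is "scene" or "top" or "wrist"; returns a dict with "frame" (384x512x3 uint8, red, green, blue), "fx", "fy", "cx", "cy" (pixels), "dist" ([k1, k2, p1, p2, k3] as OpenCV has them; the pictures are not rectified), "rvec" (rotation vector, rad) and "tvec" (3), from world to camera coordinates, as OpenCV has them; the wrist camera has in their place "mount" (4x4, takes a point from camera to tool coordinates, whose origin is the TCP and whose axes are the flange's). Camera axes: x right, y down, z forward; pixel columns grow to the right and rows downward; lengths in m; the calibration is good to about 2 mm. A picture is of the moment at which its call begins: read the wrist's pose just before it. There is no depth.
- robot.close_job(): hands the job in, once; it reports no verdict.
Trained networks look in a picture, given as the dict that the camera call returned (one of the last four; its "shot" number tells which), for a name from the list of things; names that differ only in an ending like _2 or _b are one class to them, and where a whole thing is asked for, a point or a joint stands for the part that bears it (a point fixed in the world has none). Each returns a list of dicts, best first, with "conf" (0 to 1); they miss things now and then, are a little off and sometimes report something else, mostly with a low value. They report only what shows in the picture. A call takes as long as a camera call. They do not tell look-alikes from the thing itself.
- finder.silhouettes(picture, name): "pixels" (384x512 bool, what is visible of it) and "box" ([centre column, centre row, width, height] in pixels, round what is visible of it).
The state is a dict: "time": time; "joint_positions": joint angles; "qvel": joint speeds; "joint_torque": joint torques, N m; "tool_pos": TCP position; "ee_rot": TCP orientation; "wrist_force": force on the tool from outside, world axes, zero at the start; "wrist_torque": the same for the moment, N m; "width": finger opening in m.
Only numpy, scipy, OpenCV 4.12 (cv2) and the standard library are available. Lean on these libraries where they do the work, as an engineer would, in place of code of your own. Each camera call takes 0.05 s, during which the arm holds its last target. There are 200 camera calls.

## Task

On the wooden board two glazed terracotta channels are fixed side by side, open side up. Pick up the loose channel that lies open side down and lay it, still open side down, over the middle of the pair, pointing the same way and with its ends about level with theirs, so that it interlocks: one of its side walls standing in each trough, down on the trough floors. Set it down without dropping it, let go, and leave the other loose channel (open side up) where it lies.

Things in the scene. Friction and masses are not known exactly. Their poses are not given: they have to be found in the camera images.
- cover_mid (a point): Centre (half-way up) of the loose terracotta channel that lies on the table open side down: 130 mm long, 68 mm wide, 45 mm high, walls and web 6 mm thick, 56 mm wide inside, 0.26 kg (mass varies by up to 30 percent). Its x axis runs along the channel, y across it (the 68 mm, to grasp over the side walls), z up through the closed back, which is at the top (22.5 mm above this point). The back is plain red-brown clay with combed lines; the blue glaze is on the inside.
- spare_mid (a point): Centre (half-way up) of the other loose channel, of the same section, size and weight, which lies open side up with its blue glazed trough showing. Its x axis runs along the channel. It stays where it is. The two loose channels may have their places swapped.
- board: Fixed plywood board, 150 mm (x) by 184 mm (y) by 12 mm thick, with two channels of the same section fixed on it open side up, blue troughs showing, lying along the board's x axis side by side across y: centres 78 mm apart, 10 mm gap between them. Origin: centre of the board's underside, on the table; z up. Trough floors are 18 mm and the tops of the channels' walls 57 mm above the table. Beside the seated cover 33 mm of each trough stays free for a finger.
- seat (a point): Point above the middle of the board (40.5 mm above the table) where the centre of the cover channel comes when it is seated: half-way between the two fixed channels, with the ends level. Axes as the board's: x along the fixed channels, y across them, z up. The cover has 17 mm of sideways play there.
Not all that is in view belongs to the job. Leave any green or yellow look-alike of the part that bears cover_mid alone.

How it is judged:
By the outcome, as a careful person would: the job done as asked, in the order asked, and still so for the second after the job is handed in, with the robot touching nothing.
It also fails if it takes over 38 s, if anything falls off the work surface, if the arm or the gripper's body presses on something with over 40 N, if the wrist force passes 120 N, or if a joint passes its speed limit or range.

## Working session

There is one attempt and no reset: what is moved stays moved. The work goes in short steps, Python scripts to look and compute and a tool call to move; the robot and the scene stay as the last step left them, time stands still between calls to the robot, and variables do not carry over. Pictures are saved under pics/ and viewed, about 8 in all and at most 12, crops included, and the job is handed in when it is done.

Besides the shell and the picture viewer there is one more tool, called after "Request:" by a JSON object that holds its "method" and its "body", one argument or row to a line. play_rows: Moves the arm, as the interface text tells. Its arguments: {"type":"object","properties":{"rows":{"type":"array"},"claw":{"type":"number"}},"required":["rows"]}

```bash
mkdir -p pics; cat > h.py <<'E'
import numpy as np, cv2, pickle
from scipy.spatial.transform import Rotation as Ro
def K(p): return np.array([[p['fx'],0,p['cx']],[0,p['fy'],p['cy']],[0,0,1]])
def cam(p,obs=None):
    "R,t camera->world"
    if 'mount' in p:
        M=np.array(p['mount']); R=Ro.from_euler('xyz',obs['ee_rot']).as_matrix()
        return R@M[:3,:3], R@M[:3,3]+np.array(obs['tool_pos'])
    R=cv2.Rodrigues(np.array(p['rvec'],float))[0]
    return R.T, -R.T@np.array(p['tvec'],float)
def toplane(p,px,z,obs=None):
    R,t=cam(p,obs); u=cv2.undistortPoints(np.array(px,float).reshape(-1,1,2),K(p),np.array(p['dist'],float)).reshape(-1,2)
    d=np.c_[u,np.ones(len(u))]@R.T
    return t+d*((z-t[2])/d[:,2])[:,None]
def proj(p,X,obs=None):
    R,t=cam(p,obs); Xc=(np.array(X,float)-t)@R
    return cv2.projectPoints(Xc,np.zeros(3),np.zeros(3),K(p),np.array(p['dist'],float))[0].reshape(-1,2)
def save(n,im,s=1):
    cv2.imwrite('pics/'+n+'.png',cv2.cvtColor(cv2.resize(im,None,fx=s,fy=s,interpolation=cv2.INTER_CUBIC),cv2.COLOR_RGB2BGR))
E
python3 - <<'E'
from h import *
from bench import robot,eyes,finder
o=robot.get_obs(); print({k:np.round(v,3) for k,v in o.items()}, robot.nose_length)
ims=[]
for c in ['top','scene']:
    p=eyes.snapshot(c); pickle.dump(p,open(c+'.pkl','wb')); ims.append(p['frame'])
    for n in ['cover_mid','spare_mid','board']:
        for r in finder.silhouettes(p,n):
            m=r['pixels'].astype(np.uint8)
            rc=cv2.minAreaRect(cv2.findNonZero(m)); print(c,n,round(r['conf'],2),np.round(r['box']),np.round(toplane(p,[rc[0]],0.03),3)[0],np.round(rc[2]))
save('a_top',ims[0],1.5); save('a_scene',ims[1],1.5)
E
```

```text
{'time': np.float64(0.0), 'joint_positions': array([ 1.106,  0.088,  1.372, -0.   ,  1.684, -0.103]), 'qvel': array([-0.   , -0.001,  0.001,  0.001,  0.002,  0.002]), 'joint_torque': array([-1.0000e-03, -3.4019e+01, -3.0243e+01,  7.2000e-02,  3.3000e-02,
       -0.0000e+00]), 'tool_pos': array([0.194, 0.514, 0.196]), 'ee_rot': array([-3.139, -0.   ,  2.78 ]), 'wrist_force': array([ 0.509, -0.007, -0.199]), 'wrist_torque': array([ 0.056, -0.013, -0.007]), 'width': np.float64(0.094)} 0.014
top cover_mid 0.91 [255. 256.  59.  50.] [0.347 0.061 0.03 ] 63.0
top cover_mid 0.9 [162. 178.  53.  60.] [0.526 0.28  0.03 ] 20.0
top cover_mid 0.65 [141. 251.  66.  55.] [0.348 0.32  0.03 ] 53.0
top board 0.76 [367. 147.  82.  62.] [ 0.605 -0.207  0.03 ] 87.0
scene cover_mid 0.9 [153. 198.  46.  21.] [0.339 0.31  0.03 ] 2.0
scene cover_mid 0.87 [206. 185.  48.  26.] [0.512 0.267 0.03 ] 79.0
scene cover_mid 0.74 [210. 226.  59.  30.] [0.334 0.051 0.03 ] 5.0
scene spare_mid 0.79 [247. 196.  44.  31.] [0.534 0.106 0.03 ] 64.0
scene board 0.69 [355. 225.  85.  60.] [ 0.592 -0.226  0.03 ] 18.0
```

View pics/a_top.png

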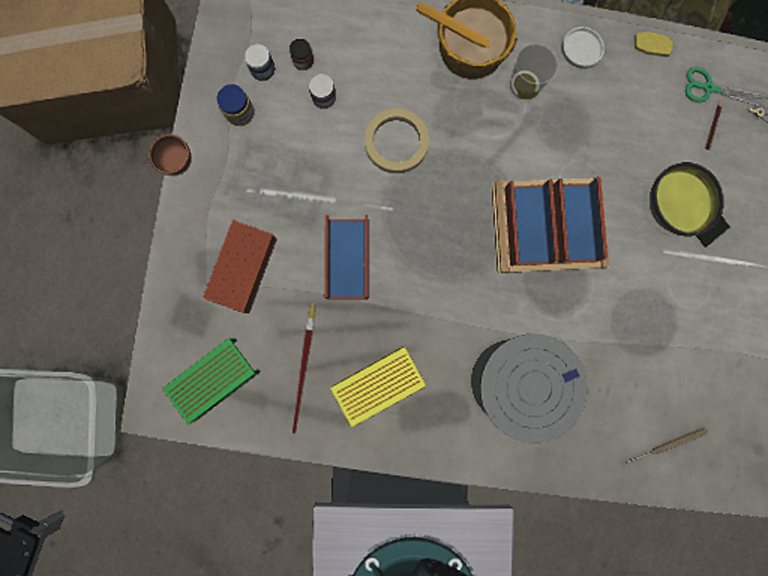

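View pics/a_scene.png

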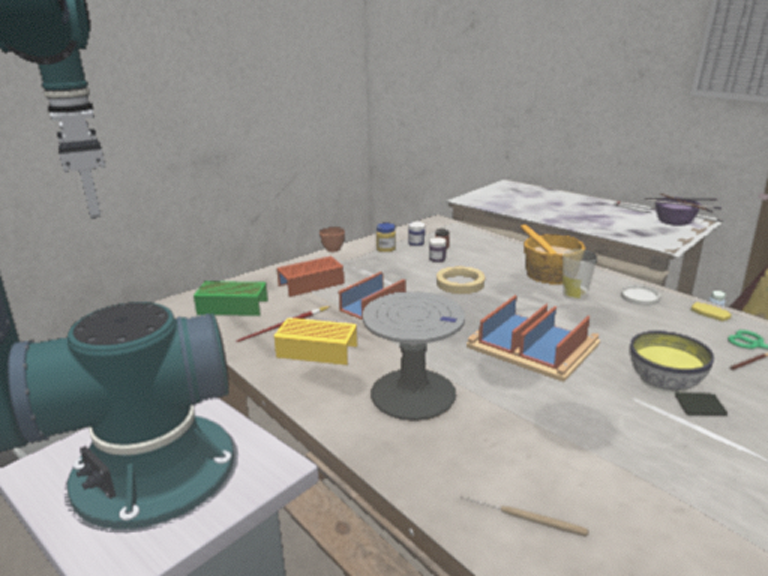

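In the top view (768 px wide) there are three open-side-down channels. The red-brown one is at (240,266), green at (211,381) and yellow at (378,387). Only the red-brown one fits the description. The spare, open side up, is at (347,257) and the board is at (552,225). A tall banding wheel stands in front of the board at (530,388).

```bash
cat >> h.py <<'E'
from scipy.optimize import minimize
def box(x0,x1,y0,y1,z0,z1): return np.array([[x,y,z] for x in(x0,x1) for y in(y0,y1) for z in(z0,z1)])
COVER=[box(-.065,.065,-.034,.034,0,.045)]
BOARD=[box(-.075,.075,-.092,.092,0,.012)]+[box(-.065,.065,c+a,c+b,.012,.057) for c in(-.039,.039) for a,b in((-.034,-.028),(.028,.034))]
def render(p,boxes,q,obs=None,s=4):
    c,sn=np.cos(q[2]),np.sin(q[2]); R=np.array([[c,-sn,0],[sn,c,0],[0,0,1]])
    m=np.zeros((384*s,512*s),np.uint8)
    for b in boxes:
        h=cv2.convexHull(proj(p,b@R.T+[q[0],q[1],0],obs).astype(np.float32))
        cv2.fillConvexPoly(m,np.round(h*s*16+ (s/2-.5)*16).astype(np.int32),1,shift=4)
    return cv2.resize(m.astype(np.float32),(512,384),interpolation=cv2.INTER_AREA)
def fit(views,boxes,q0):
    "views: list of (picture,mask,obs)"
    def cost(q):
        return sum(1-np.minimum(r,m).sum()/np.maximum(r,m).sum() for r,m in((render(p,boxes,q,o),m) for p,m,o in views))/len(views)
    S=np.array([q0]+[np.array(q0)+d for d in np.diag([.015,.015,.15])])
    r=minimize(cost,q0,method='Nelder-Mead',options=dict(initial_simplex=S,xatol=3e-4,fatol=1e-4))
    return r.x,r.fun
E
python3 - <<'E'
from h import *
from bench import robot,eyes,finder
P={c:eyes.snapshot(c) for c in('top','scene')}
def near(c,n,box):
    L=[r for r in finder.silhouettes(P[c],n) if np.hypot(*(np.array(r['box'][:2])-box))<12]
    return L[0]['pixels'].astype(np.float32)
mc={'top':near('top','cover_mid',(162,178)),'scene':near('scene','cover_mid',(206,185))}
mb={'top':near('top','board',(367,147)),'scene':near('scene','board',(355,225))}
for nm,m,B,q0 in(('cover',mc,COVER,(.52,.27,-.3)),('board',mb,BOARD,(.605,-.215,0))):
  for vs in(['top'],['scene'],['top','scene']):
    best=min((fit([(P[c],m[c],None) for c in vs],B,(q0[0],q0[1],a)) for a in(q0[2],q0[2]+.25,q0[2]-.25)),key=lambda r:r[1])
    print(nm,vs,np.round(best[0],4),round(np.degrees(best[0][2]),1),round(best[1],3))
# wheel height: disc top centre seen in both
A=cam(P['top']);B=cam(P['scene'])
def ray(c,px): 
    a=toplane(P[c],[px],0)[0];b=toplane(P[c],[px],.3)[0]; return a,(b-a)/np.linalg.norm(b-a)
a,d=ray('top',(535/1.5,388/1.5)); b,e=ray('scene',(413/1.5,316/1.5))
t=np.linalg.lstsq(np.c_[d,-e],b-a,rcond=None)[0]; print('wheel',a+d*t[0],b+e*t[1])
im=P['top']['frame'].copy()
save('crop',im[120:300,90:420],2.4)
E
```

```text
cover ['top'] [ 0.5267  0.282  -0.3216] -18.4 0.042
cover ['scene'] [ 0.525   0.2813 -0.4382] -25.1 0.098
cover ['top', 'scene'] [ 0.5267  0.2817 -0.3243] -18.6 0.075
board ['top'] [ 0.6096 -0.2146  0.0834] 4.8 0.025
board ['scene'] [ 0.6095 -0.2123  0.0929] 5.3 0.063
board ['top', 'scene'] [ 0.6095 -0.2138  0.0899] 5.1 0.047
wheel [ 0.35415353 -0.15548913  0.14093379] [ 0.35284447 -0.15414121  0.14068393]
```

View pics/crop.png

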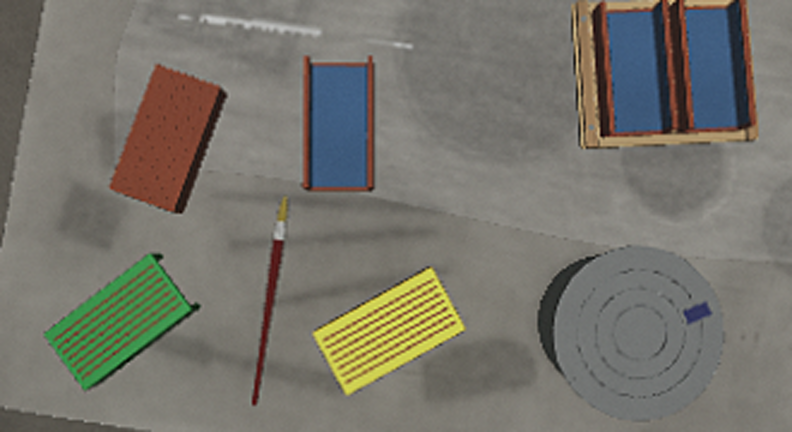

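The crop confirms a closed, plain red-brown back for the cover, at (168,138) in the crop. The other two are green and yellow decoys. Moving above the cover.

Request:
{"method": "play_rows", "body": {
  "rows": [
    {"linear": [-3.5,-0.9,0],"spin": 0},
    {"linear": [-3.5,-0.9,0],"spin": 0},
    {"linear": [-3.5,-0.9,0],"spin": 0},
    {"linear": [-3.5,-0.9,0],"spin": 0},
    {"linear": [-3.5,-0.9,0],"spin": 0},
    {"linear": [-3.5,-0.9,0],"spin": 0},
    {"linear": [-3.5,-0.9,0],"spin": 0},
    {"linear": [-3.5,-0.9,0],"spin": 0},
    {"linear": [-3.5,-0.9,0],"spin": 0},
    {"linear": [-3.5,-0.9,0],"spin": 0},
    {"linear": [-3.5,-0.9,0],"spin": 0},
    {"linear": [-0.8,0,0],"spin": -2.2}
  ],
  "claw": 9.4
}}

```text
time: 1.7
tool_pos: [0.531, 0.2787, 0.1968]
ee_rot: [-3.14, 0.002, 2.813]
wrist_force: [-0.6, 0.6, -0.3]
width: 0.0936
```

Request:
{"method": "play_rows", "body": {
  "rows": [
    {"linear": [0,0,0],"spin": 0},
    {"linear": [0,0,0],"spin": 0},
    {"linear": [0,0,0],"spin": 0}
  ]
}}

```text
time: 1.95
tool_pos: [0.5264, 0.2834, 0.1976]
ee_rot: [3.141, -0.001, 2.818]
wrist_force: [-0.3, -0.4, -0.9]
width: 0.0938
```

```bash
cat > look.py <<'E'
from h import *
import sys
from bench import robot,eyes,finder
n,name,q=sys.argv[1],sys.argv[2],eval(sys.argv[3])
B=COVER if name=='cover_mid' else BOARD
o=robot.get_obs(); p=eyes.snapshot('wrist'); save(n,p['frame'],1.5)
pickle.dump((p,o),open(n+'.pkl','wb'))
print(o['time'],np.round(o['tool_pos'],4),np.round(o['ee_rot'],4),np.round(o['wrist_force'],1),o['width'])
for r in finder.silhouettes(p,name):
    print(round(r['conf'],2),np.round(r['box']))
    f=fit([(p,r['pixels'].astype(np.float32),o)],B,q); print(np.round(f[0],4),np.degrees(f[0][2]),f[1])
    q1=f[0]
    T=Ro.from_euler('xyz',o['ee_rot']).as_matrix(); print('tool shift cm',np.round(100*(np.r_[q1[:2],o['tool_pos'][2]]-o['tool_pos'])@T,2))
E
python3 look.py w1 cover_mid "(.5267,.2817,-.324)"
```

```text
1.95 [0.5264 0.2834 0.1976] [ 3.1413e+00 -6.0000e-04  2.8185e+00] [-0.3 -0.4 -0.9] 0.09383732795288632
0.86 [ 53.  96. 106. 121.]
[ 0.5267  0.2817 -0.324 ] -18.563832562238673 1.0
tool shift cm [-0.08 -0.15 -0.  ]
0.78 [234.  48. 107.  96.]
[ 0.5267  0.2817 -0.324 ] -18.563832562238673 1.0
tool shift cm [-0.08 -0.15 -0.  ]
0.6 [255. 178.  59.  95.]
[ 0.5256  0.2822 -0.312 ] -17.873839894056978 0.032891929149627686
tool shift cm [ 0.04 -0.14 -0.  ]
```

The fit at (255,178), IoU 0.97, agrees with the top view. Descending and gripping.

Request:
{"method": "play_rows", "body": {
  "rows": [
    {"linear": [0,-0.15,2.5],"spin": -0.5},
    {"linear": [0,0,2.5],"spin": 0},
    {"linear": [0,0,2.5],"spin": 0},
    {"linear": [0,0,2.5],"spin": 0},
    {"linear": [0,0,2],"spin": 0},
    {"linear": [0,0,1.5],"spin": 0},
    {"linear": [0,0,1.5],"spin": 0},
    {"linear": [0,0,1.2],"spin": 0},
    {"linear": [0,0,0.6],"spin": 0},
    {"linear": [0,0,0],"spin": 0},
    {"linear": [0,0,0],"spin": 0}
  ]
}}

```text
time: 2.97
tool_pos: [0.5267, 0.2817, 0.0299]
ee_rot: [3.141, 0.0, 2.827]
wrist_force: [-0.2, 0.4, 0.4]
width: 0.0939
```

Request:
{"method": "play_rows", "body": {
  "rows": [
    {"linear": [0,0,0],"spin": 0},
    {"linear": [0,0,0],"spin": 0},
    {"linear": [0,0,0],"spin": 0},
    {"linear": [0,0,0],"spin": 0},
    {"linear": [0,0,0],"spin": 0},
    {"linear": [0,0,0],"spin": 0},
    {"linear": [0,0,0],"spin": 0},
    {"linear": [0,0,0],"spin": 0}
  ],
  "claw": 6.0
}}

```text
time: 3.63
tool_pos: [0.5271, 0.2815, 0.0302]
ee_rot: [3.141, 0.001, 2.827]
wrist_force: [-0.5, -0.7, 3.1]
width: 0.0678
```

Request:
{"method": "play_rows", "body": {
  "rows": [
    {"linear": [0,0,-0.6],"spin": 0},
    {"linear": [0,0,-1.2],"spin": 0},
    {"linear": [0,0,-1.6],"spin": 0},
    {"linear": [0,0,-2],"spin": 0},
    {"linear": [0,0,-2],"spin": -3},
    {"linear": [0,0,-2],"spin": -5},
    {"linear": [0,0,-2],"spin": -5},
    {"linear": [0,0,-1.6],"spin": -5},
    {"linear": [0,0,-1],"spin": -3},
    {"linear": [0,0,0],"spin": -2.1}
  ]
}}

```text
time: 4.47
tool_pos: [0.528, 0.2818, 0.1736]
ee_rot: [3.14, 0.006, -3.051]
wrist_force: [0.0, 0.9, -2.0]
width: 0.0675
```

Request:
{"method": "play_rows", "body": {
  "rows": [
    {"linear": [-0.1,-1.5,0],"spin": 0},
    {"linear": [-0.2,-2.5,0],"spin": 0},
    {"linear": [-0.2,-3,0],"spin": 0},
    {"linear": [-0.2,-3,0],"spin": 0},
    {"linear": [-0.2,-3,0],"spin": 0},
    {"linear": [-0.2,-3,0],"spin": 0},
    {"linear": [-0.2,-3,0],"spin": 0},
    {"linear": [-0.2,-3,0],"spin": 0},
    {"linear": [-0.2,-3,0],"spin": 0},
    {"linear": [-0.2,-3,0],"spin": 0}
  ]
}}

```text
time: 5.3
tool_pos: [0.5695, 0.0016, 0.169]
ee_rot: [-3.141, -0.002, -3.055]
wrist_force: [-0.3, 0.1, -1.4]
width: 0.0678
```

Request:
{"method": "play_rows", "body": {
  "rows": [
    {"linear": [-0.2,-3,0],"spin": 0},
    {"linear": [-0.2,-3,0],"spin": 0},
    {"linear": [-0.2,-3,0],"spin": 0},
    {"linear": [-0.2,-3,0],"spin": 0},
    {"linear": [-0.2,-3,0],"spin": 0},
    {"linear": [-0.2,-2.5,0],"spin": 0},
    {"linear": [-0.2,-2,0],"spin": 0},
    {"linear": [-0.2,-1,0],"spin": 0},
    {"linear": [0,0,0],"spin": 0},
    {"linear": [0,0,0],"spin": 0},
    {"linear": [0,0,0],"spin": 0}
  ]
}}

```text
time: 6.22
tool_pos: [0.6041, -0.1976, 0.1693]
ee_rot: [3.14, -0.001, -3.052]
wrist_force: [-0.6, 0.7, -1.9]
width: 0.0674
```

```bash
python3 look.py w2 board "(.6095,-.2138,.088)"
```

```text
6.2167 [ 0.6041 -0.1976  0.1693] [ 3.1404e+00 -6.0000e-04 -3.0523e+00] [-0.6  0.7 -1.9] 0.0674261664272316
0.62 [244. 177. 146. 109.]
[ 0.607  -0.2142  0.0734] 4.203141240379633 0.7424649000167847
tool shift cm [-0.14 -1.68 -0.  ]
0.54 [254. 218. 110. 176.]
[ 0.6337 -0.1946 -1.4207] -81.3973415574834 0.161532461643219
tool shift cm [-2.98  0.04 -0.  ]
```

View pics/w2.png

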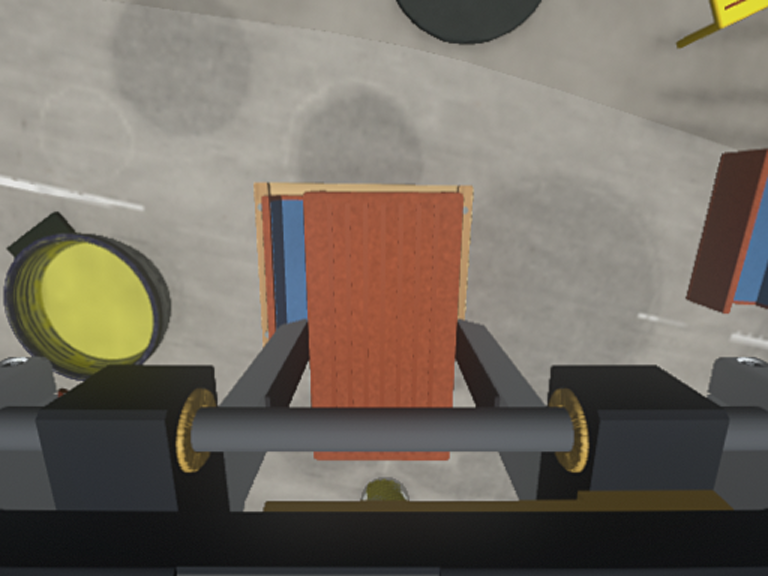

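The wrist view shows the cover held straight, back at cols 305–463 and rows 192–460. It sits about 16 mm too far to +y over the board, whose near edge runs from (258,185) to (472,186). Correcting, then checking with an overlay from lower down.

Request:
{"method": "play_rows", "body": {
  "rows": [
    {"linear": [-0.2,-0.8,1.0],"spin": 0},
    {"linear": [-0.2,-0.85,1.5],"spin": 0},
    {"linear": [0,0,1.5],"spin": 0},
    {"linear": [0,0,0.8],"spin": 0},
    {"linear": [0,0,0],"spin": 0},
    {"linear": [0,0,0],"spin": 0},
    {"linear": [0,0,0],"spin": 0}
  ]
}}

```text
time: 6.9
tool_pos: [0.6104, -0.2147, 0.1224]
ee_rot: [-3.141, 0.001, -3.053]
wrist_force: [0.8, 0.1, -2.4]
width: 0.0672
```

```bash
cat > ov.py <<'E'
from h import *
import sys
from bench import robot,eyes,finder
n=sys.argv[1]; q=eval(sys.argv[2]); s=1.5
o=robot.get_obs(); p=eyes.snapshot('wrist'); im=cv2.resize(p['frame'],None,fx=s,fy=s,interpolation=cv2.INTER_CUBIC)
print(o['time'],np.round(o['tool_pos'],4),np.round(o['ee_rot'],4),np.round(o['wrist_force'],1),o['width'])
c,sn=np.cos(q[2]),np.sin(q[2]); R=np.array([[c,-sn,0],[sn,c,0],[0,0,1]])
def poly(X,col,cl=True): cv2.polylines(im,[np.round(proj(p,X,o)*s).astype(np.int32)],cl,col,1,cv2.LINE_AA)
def rect(x,y0,y1,z): return np.array([[-x,y0,z],[-x,y1,z],[x,y1,z],[x,y0,z]])@R.T+[q[0],q[1],0]
poly(rect(.075,-.092,.092,.012),(255,255,0))
for a in(-.039,.039):
    for b in((-.034,-.028),(.028,.034)): poly(rect(.065,a+b[0],a+b[1],.057),(0,255,0))
T=Ro.from_euler('xyz',o['ee_rot']).as_matrix()
for z,col in((-.016,(0,255,255)),(.029,(255,0,255))): # cover top/bottom in tool frame, centred
    poly(np.array([[-.065,-.034,z],[-.065,.034,z],[.065,.034,z],[.065,-.034,z]])@T.T+o['tool_pos'],col)
cv2.imwrite(f'pics/{n}.png',cv2.cvtColor(im,cv2.COLOR_RGB2BGR))
print('tool shift cm',np.round(100*(np.r_[q[0],q[1],o['tool_pos'][2]]-o['tool_pos'])@T,2))
E
python3 ov.py w3 "(.6095,-.2138,.088)"
```

```text
6.9 [ 0.6104 -0.2147  0.1224] [-3.1409e+00  1.4000e-03 -3.0526e+00] [ 0.8  0.1 -2.4] 0.06724480436993396
tool shift cm [ 0.08  0.1  -0.  ]
```

View pics/w3.png

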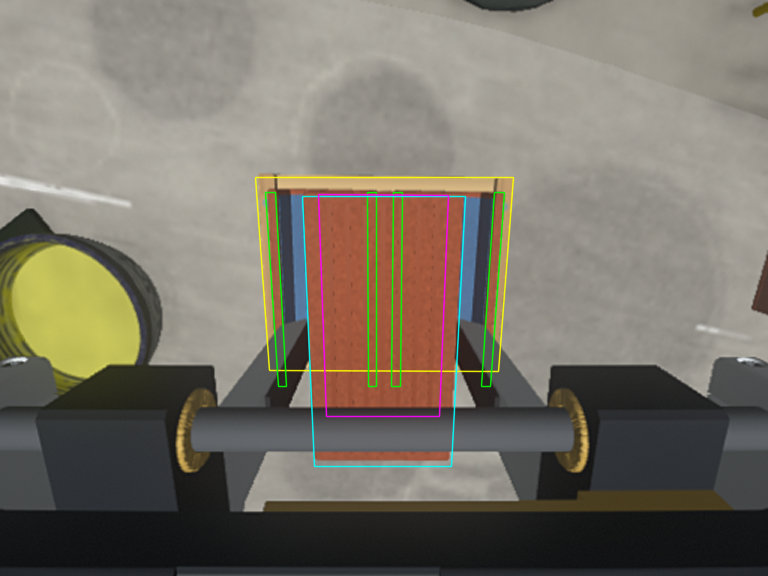

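The board overlay matches within about 2 px. The cover is centred sideways, within 1 px, and level endwise within about 2 mm. Lowering.

Request:
{"method": "play_rows", "body": {
  "rows": [
    {"linear": [0,0,1.0],"spin": 0},
    {"linear": [0,0,1.2],"spin": 0},
    {"linear": [0,0,1.2],"spin": 0},
    {"linear": [0,0,1.0],"spin": 0},
    {"linear": [0,0,0.9],"spin": 0},
    {"linear": [0,0,0.8],"spin": 0},
    {"linear": [0,0,0.5],"spin": 0},
    {"linear": [0,0,0.3],"spin": 0},
    {"linear": [0,0,0.1],"spin": 0},
    {"linear": [0,0,0],"spin": 0},
    {"linear": [0,0,0],"spin": 0}
  ]
}}

```text
time: 7.87
tool_pos: [0.6104, -0.215, 0.0522]
ee_rot: [-3.141, 0.001, -3.053]
wrist_force: [0.1, 0.2, -2.3]
width: 0.0677
```

Request:
{"method": "play_rows", "body": {
  "rows": [
    {"linear": [0,0,0.1],"spin": 0},
    {"linear": [0,0,0.1],"spin": 0},
    {"linear": [0,0,0],"spin": 0},
    {"linear": [0,0,0],"spin": 0}
  ]
}}

```text
time: 8.2
tool_pos: [0.61, -0.2148, 0.0496]
ee_rot: [-3.142, 0.0, -3.053]
wrist_force: [-0.4, -0.6, -1.5]
width: 0.0676
```

Request:
{"method": "play_rows", "body": {
  "rows": [
    {"linear": [0,0,0.1],"spin": 0},
    {"linear": [0,0,0.05],"spin": 0},
    {"linear": [0,0,0],"spin": 0},
    {"linear": [0,0,0],"spin": 0}
  ]
}}

```text
time: 8.53
tool_pos: [0.61, -0.2148, 0.0482]
ee_rot: [-3.142, 0.0, -3.053]
wrist_force: [-0.0, 0.1, -0.1]
width: 0.0671
```

Request:
{"method": "play_rows", "body": {
  "rows": [
    {"linear": [0,0,0.08],"spin": 0},
    {"linear": [0,0,0],"spin": 0},
    {"linear": [0,0,0],"spin": 0}
  ]
}}

```text
time: 8.78
tool_pos: [0.61, -0.2149, 0.0482]
ee_rot: [-3.141, 0.001, -3.053]
wrist_force: [-2.6, 1.1, 3.0]
width: 0.0676
```

The force went from −2 N while carried to +3 N at the expected height, so the cover is seated. Releasing gently to 8.4 cm, then rising.

Request:
{"method": "play_rows", "body": {
  "rows": [
    {"linear": [0,0,0],"spin": 0},
    {"linear": [0,0,0],"spin": 0},
    {"linear": [0,0,0],"spin": 0},
    {"linear": [0,0,0],"spin": 0},
    {"linear": [0,0,0],"spin": 0},
    {"linear": [0,0,0],"spin": 0}
  ],
  "claw": 8.4
}}

```text
time: 9.28
tool_pos: [0.6099, -0.2148, 0.0469]
ee_rot: [3.141, -0.0, -3.053]
wrist_force: [-0.6, 0.9, 0.6]
width: 0.0838
```

Request:
{"method": "play_rows", "body": {
  "rows": [
    {"linear": [0,0,-0.5],"spin": 0},
    {"linear": [0,0,-1],"spin": 0},
    {"linear": [0,0,-1.5],"spin": 0},
    {"linear": [0,0,-2],"spin": 0},
    {"linear": [0,0,-2.5],"spin": 0},
    {"linear": [0,0,-2.5],"spin": 0},
    {"linear": [0,0,-2.5],"spin": 0},
    {"linear": [0,0,-2],"spin": 0},
    {"linear": [0,0,-1],"spin": 0},
    {"linear": [0,0,0],"spin": 0},
    {"linear": [0,0,0],"spin": 0}
  ]
}}

```text
time: 10.2
tool_pos: [0.6101, -0.2149, 0.2026]
ee_rot: [-3.141, 0.001, -3.053]
wrist_force: [-0.2, -0.3, -0.4]
width: 0.0837
```

```bash
cat > fin.py <<'E'
from h import *
from bench import robot,eyes,finder
o=robot.get_obs();p=eyes.snapshot('wrist');s=eyes.snapshot('scene')
print(o['time'],o['tool_pos'],o['width'],o['wrist_force'])
def dr(p,o,c0,c1,k):
    im=p['frame'].copy(); im=cv2.resize(im,None,fx=k,fy=k,interpolation=cv2.INTER_CUBIC)
    q=(.6095,-.2138,.088);c,sn=np.cos(q[2]),np.sin(q[2]); R=np.array([[c,-sn,0],[sn,c,0],[0,0,1]])
    X=np.array([[-.065,-.034,.063],[-.065,.034,.063],[.065,.034,.063],[.065,-.034,.063]])@R.T+[q[0],q[1],0]
    cv2.polylines(im,[np.round(proj(p,X,o)*k).astype(np.int32)],True,(0,255,255),1,cv2.LINE_AA)
    return im
a=dr(p,o,0,0,1); b=dr(s,None,0,0,3)[3*180:3*265,3*290:3*415]
b=cv2.resize(b,(512,348)); im=np.vstack([a[:250],b])
save('fin',im)
E
python3 fin.py
```

```text
10.2 [ 0.61005482 -0.21485918  0.20262033] 0.08369845268349653 [-0.16432784 -0.2566231  -0.35584337]
```

View pics/fin.png

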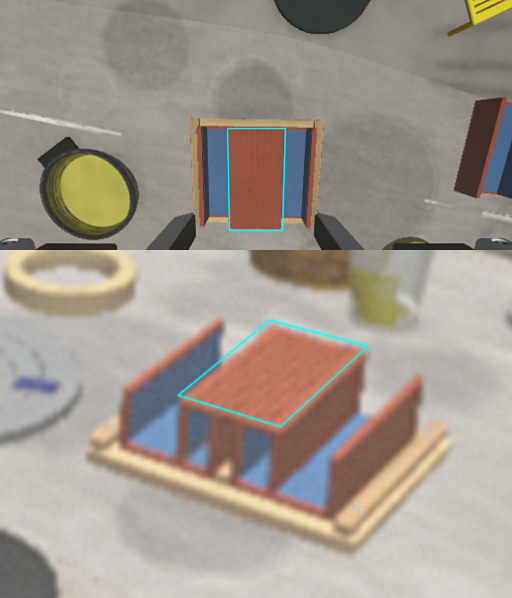

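The wrist view shows the cover on the predicted seat outline, cols 228–285 and rows 128–230. The scene crop shows both its walls standing in the troughs, with the ends level and the gripper clear.

```bash
python3 -c "
from bench import robot
print(robot.close_job())"
```

```text
the job is handed in; nothing more can be done
None
```

The red-brown channel now sits open side down over the middle of the fixed pair, with one side wall in each trough. I set it down under control, let go and handed the job in at about 10.3 s. I did not touch the spare, the green or yellow look-alikes, or anything else.

- **Contact:** the wrist force went from about −2 N while carrying to +3 N at touchdown. The TCP was then at 0.048 m, the height expected for the trough floors.
- **Position:** in the last wrist and scene pictures the cover lies on the predicted seat outline to within about 2 to 3 mm. Its ends are level, and the gripper was clear with almost no force on it.
- **Disagreements:** the scene view alone gave the cover's heading about 6° off the top and close-up views, so I used those. The board finder misread the wrist picture because the held cover hid most of the board. There I relied on the earlier fixed-camera fit, checked with an overlay.

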